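# Uncover the hot pans with the lid lifter and power the warming tray

## Task

Supper is ready: lift every hot lid off the pans by its loop with the lid lifter, keeping it level and never touching it with the gripper or dropping it, and lay the lids flat and side by side on the wooden board; then stand the lifter upright back in its green tray. Also push the orange battery block fully home in the warming tray's socket and, only once it is in, throw the red switch all the way over to on. Leave the other things on the shelf where they are.

Things in the scene. Friction and masses are not known exactly. Their poses are not given: they have to be found in the camera images.
- lifter: lid lifter, 130 mm tall, 180 g, stands upright on its tongue in the tray. Origin: underside of the tongue below the saddle; z up. Steel C-hook open to its +x: tongue 6 mm thick, 40 mm wide, x -22 to 19 mm; lip at x 14 to 19 mm, top z = 14 mm; shank x -22 to -16 mm; throat free up to z = 72 mm. The loop bar rests on the tongue's top (z = 6 mm) between lip and shank
- lifter_grip (a point): middle of the lifter's pale wooden grip, straight above the saddle, 106 mm above the lifter's origin: a block 40 mm (lifter x) by 24 mm (lifter y), from z = 78 to 130 mm. Take it from above across its 24 mm; the lifter then hangs upright below
- tray: low open green tray, fixed, 110 x 95 mm, walls 4 mm thick and 16 mm high, inner floor at z = 4 mm. Origin: centre of its underside. The lifter's home; it may be on the left or on the right.
- lid_a: hot aluminium lid (may be absent), black loop, 126 mm across, 250 g. Origin: underside of its 106 mm spigot, which sits 6 mm down in the pan (origin then 49 mm over the shelf) or flat on the board. Flange 6 to 10 mm up, dome to 14 mm. Loop: posts at y = +-36 mm, 8 mm round bar between them along y over x = 0, underside at z = 48 mm; enter it along x from either side, opening 64 x 34 mm. Hangs level
- lid_b: hot aluminium lid (may be absent), copper-coloured loop, 126 mm across, 250 g. Origin: underside of its 106 mm spigot, which sits 6 mm down in the pan (origin then 49 mm over the shelf) or flat on the board. Flange 6 to 10 mm up, dome to 14 mm. Loop: posts at y = +-36 mm, 8 mm round bar between them along y over x = 0, underside at z = 48 mm; enter it along x from either side, opening 64 x 34 mm. Hangs level
- lid_c: hot aluminium lid (may be absent), blue loop, 126 mm across, 250 g. Origin: underside of its 106 mm spigot, which sits 6 mm down in the pan (origin then 49 mm over the shelf) or flat on the board. Flange 6 to 10 mm up, dome to 14 mm. Loop: posts at y = +-36 mm, 8 mm round bar between them along y over x = 0, underside at z = 48 mm; enter it along x from either side, opening 64 x 34 mm. Hangs level
- board: wooden board, fixed, 130 mm (x) by 410 mm (y), 14 mm thick, between the robot and the warming tray. Origin: centre of its underside (top at z = 14 mm). Room for three lids side by side along its y axis, about 132 mm apart.
- warmer: grey warming tray, fixed, lying along y, plate 130 mm deep and 12 mm thick. Origin: underside, z up. Three fixed aluminium pans, 120 mm across, rim at z = 55 mm, centred on x = 0 at y = +100, -33 and -166 mm. At +y a black console 130 x 100 mm, top at z = 52 mm, holds the battery socket; at -y the switch.
- socket (a point): centre of the mouth of the battery socket, on the console's top (52 mm above the shelf); axes as the warmer's. Rectangular hole 51 mm (x) by 67 mm (y), 22 mm deep, with a small chamfer.
- battery: orange battery block, 48 mm (x) by 64 mm (y) by 60 mm tall, 300 g, standing on the shelf across from the lifter. Origin: centre of its underside, z up. It goes upright into the socket, 48 mm along the socket's x, either way round; home, its underside is 22 mm below the mouth and 38 mm stand out. Take it across its 48 mm near the top, so that the fingers stay above the console
- switch (a joint): red-knobbed toggle lever on the warming tray: 0 = off (leaning to the warmer's -x, towards the robot), 1.0 rad = on (leaning to +x). Light friction, about 1 N at the knob; stays where it is left.
- switch_tip (a point): centre of the switch's red knob, 26 mm across, 60 mm from its pivot; moves in an arc towards the warmer's +x, its highest in mid-swing. The pivot lies along the warmer's y, 34 mm above the shelf.
- jar: bystander: glass shaker jar with a steel lid, 66 mm across, 120 mm tall. Origin: underside.
- scraper: bystander: blue plastic scraper lying flat, 160 mm long. Origin: underside.
- spatula: bystander: wooden-handled spatula lying flat, 220 mm long. Origin: underside, mid-length.
- skewers: bystander: set of four stainless skewers lying flat, 160 mm long. Origin: underside, middle.
- spare_pans: bystander: tier of three nested aluminium pans, 124 mm across, 52 mm tall. Origin: underside.
Mind the look-alikes: they are no part of the job. Of the things like the battery, leave any that is turquoise or white; of the rest the smaller one is meant.

How it is judged:
On the way, in this order (a step that is already met when the one before it is completed fails the run):
1. the battery block is fully home in the socket (at least 18 of 22 mm deep, upright) (z of battery in the frame of socket below -0.018 m and x of battery in the frame of socket between -0.005 and 0.005 m and y of battery in the frame of socket between -0.005 and 0.005 m and angle between the y axis of battery and the y axis of warmer, either way round below 0.1 rad and angle between battery's own z axis and vertical below 0.08 rad), for 0.2 s.
2. the switch is thrown to on (beyond 0.85 rad), after the battery is in (value of joint switch above 0.85 rad), for 0.2 s.
At the end, for the whole second after the job is handed in: lids flat (3 deg) and at rest on the board, centres within 40 mm of its long centre line and 175 mm of its middle; lifter upright (4.5 deg) on the tray floor; battery upright in the socket, 18 mm deep or more, within 5 mm of centre; switch beyond 0.85 rad (all of step 1 and x of lid_a in the frame of board between -0.04 and 0.04 m and y of lid_a in the frame of board between -0.175 and 0.175 m and z of lid_a in the frame of board between 0.01 and 0.017 m and angle between each of lid_a, lid_b, lid_c's own z axis and vertical below 0.05 rad and linear speed of each of lid_a, lid_b, lid_c, lifter, battery below 0.02 m/s and x of lid_b in the frame of board between -0.04 and 0.04 m and y of lid_b in the frame of board between -0.175 and 0.175 m and z of lid_b in the frame of board between 0.01 and 0.017 m and x of lid_c in the frame of board between -0.04 and 0.04 m and y of lid_c in the frame of board between -0.175 and 0.175 m and z of lid_c in the frame of board between 0.01 and 0.017 m and value of joint switch above 0.85 rad and x of lifter in the frame of tray between -0.035 and 0.035 m and y of lifter in the frame of tray between -0.03 and 0.03 m and z of lifter in the frame of tray below 0.008 m and angle between lifter's own z axis and vertical below 0.08 rad); the robot touches nothing.
It fails at once if the gripper or arm touches a lid (contact force between any of the fingers, the arm and lid_a above 0.5 N or contact force between any of the fingers, the arm and lid_b above 0.5 N or contact force between any of the fingers, the arm and lid_c above 0.5 N).
It fails at once if a lid tips more than 20 degrees (angle between any of lid_a, lid_b, lid_c's own z axis and vertical above 0.35 rad).
It fails at once if a lid is dropped or flung (faster than 1 m/s) (linear speed of any of lid_a, lid_b, lid_c above 1 m/s).
It fails at once if a bystander is moved more than 40 mm (distance of any of jar, scraper, spatula, skewers, spare_pans from where it was at the start of the episode above 0.04 m).
Of lid_a, lid_b, lid_c only 2 to 3 are there at a start; the rules pass over those that are not, and their reading is None.
At some moment in a run one of battery may be knocked a few centimetres aside while the robot is not near it.
It also fails if it takes over 210 s, if anything falls off the work surface, if the arm or the gripper's body presses on something with over 40 N, if the wrist force passes 120 N, or if a joint passes its speed limit or range.

## Robot

A 6-joint arm with a two-finger parallel gripper is mounted at the origin on the work surface. World frame = base frame: x ahead of the robot, y to its left, z up, the work surface at z = 0. Lengths are in m, angles in rad, forces in N, time in s.
With the tool pointing down it reaches from about 0.375 to 0.9 m from the base axis. Payload 3.1 kg.
Tool frame: the origin (TCP) lies on the centre line of the jaws, within the pads' length; the fingertips stand 22 mm ahead of it and the grasp point (between the pads) lies 3 mm ahead of it; z points along the fingers, x is the direction in which the jaws open and shut, and the axes are right-handed (so a half turn about z gives the same grasp; the last joint's range is limited). The gripper opens to 87 mm and grips with 3 to 60 N. Pads are 19 mm wide; open, the fingers measure 117 mm over their backs; the gripper's body (75 mm by 190 mm) begins 51 mm behind the grasp point.
Start: joints at [1.087, 0.527, 1.433, -0, 1.181, -0.178], TCP at [0.188, 0.596, 0.245] pointing down, gripper open.
Joint ranges: [-3.08, 3.08], [-0.75, 2.2], [0.22, 2.44], [-1.43, 4.57], [0, 2.65], [-2.85, 2.85]. Speed limits (rad/s): [2.79, 2.79, 3.14, 3.14, 3.14, 3.14].

## Interface

Orientations are given as a unit quaternion [x, y, z, w].
In Python, from rig import robot, camera, order gives the robot as it stands.
- The arm moves only by the shell command python3 -m pendant 'ROWS' [OPENING] [FORCE]. ROWS is JSON, a list of rows, each a list of 2 entries, a list of its own where there are three numbers: the shift along the tool's x, y, z in mm, then the turn about the tool's z in degrees. A call has 1 to 8 rows; each row shifts and turns the commanded pose from where the row before left it, along the tool's axes as they then stand; what a row does not reach is not made up. A row lasts 1/8 s, in which the tool goes at most 62.5 mm and 10.7 degrees, less where a joint would pass 70% of its speed; a pose out of reach is approached as far as the arm can. A call with a gripper value outside its range is refused whole. OPENING is the finger opening in mm, from 0 to 87, set as the call begins (- or left out, the last holds). The fingers move at their own pace and stop on an object; FORCE is the grip in N (left out, the last holds). Time passes only in rows, so rows that do not move let the fingers close. It gives the time, the measured TCP pose, the force and the opening at its end, in the units of the state.
- robot.get_obs(): the state, without advancing time (a new reading comes with each control period).
- camera(name): name is "scene" or "side" or "wrist"; returns a dict with "pixels" (400x640x3 uint8, blue, green, red), "mtx" (3x3 intrinsics, pixels), "R" (3x3) and "t" (3): a world point X has camera coordinates R X + t. Camera axes: x right, y down, z forward; pixel columns grow to the right and rows downward; lengths in m; the calibration is good to about 2 mm. The wrist camera is an equidistant fisheye: a pixel r from the principal point sees the ray r / f radians off the axis. A picture is of the moment at which its call begins. There is no depth.
- order.hand_in(): hands the job in, once; it reports no verdict.
The state is a dict: "time": time; "q": joint angles; "joint_velocities": joint speeds; "joint_torque": joint torques, N m; "position": TCP position; "tool_rot": TCP orientation; "ft_force": force on the tool from outside, world axes, zero at the start; "moment": the same for the moment, N m; "grip_width": finger opening in m.
Only numpy, scipy, OpenCV 4.12 (cv2) and the standard library are available. Lean on these libraries where they do the work, as an engineer would, in place of code of your own. Each camera call takes 0.05 s, during which the arm holds its last target. There are 200 camera calls.

## Working session

There is one attempt and no reset: what is moved stays moved. The work goes in short steps, Python scripts to look and compute and a shell command to move; the robot and the scene stay as the last step left them, time stands still between calls to the robot, and variables do not carry over. Pictures are saved under pics/ and viewed, about 12 in all and at most 16, crops included, and the job is handed in when it is done.

```bash
ls; mkdir -p pics
cat > h.py <<'E'
import numpy as np, cv2
from rig import robot, camera, order
from scipy.spatial.transform import Rotation as Rt
def ray(c,uv):
    uv=np.array(uv,float); K=c["mtx"]
    x=(uv[0]-K[0,2])/K[0,0]; y=(uv[1]-K[1,2])/K[1,1]
    if c.get("name")=="wrist":
        r=np.hypot(x,y); d=np.array([np.sin(r)*x/max(r,1e-9),np.sin(r)*y/max(r,1e-9),np.cos(r)])
    else: d=np.array([x,y,1.])
    R=np.array(c["R"]); return -R.T@np.array(c["t"]), R.T@d
def plane(c,uv,z):
    o,d=ray(c,uv); return o+d*(z-o[2])/d[2]
def cam(n):
    c=dict(camera(n)); c["name"]=n; c["pixels"]=np.array(c["pixels"]); c["mtx"]=np.array(c["mtx"]); return c
def proj(c,X):
    p=np.array(c["R"])@np.array(X)+np.array(c["t"]); K=c["mtx"]
    if c["name"]=="wrist":
        r=np.hypot(p[0],p[1]); th=np.arctan2(r,p[2]); p=np.array([p[0]/r*th,p[1]/r*th,1])
    else: p=p/p[2]
    return np.array([K[0,0]*p[0]+K[0,2],K[1,1]*p[1]+K[1,2]])
def tool(dw):  # world vector mm -> tool axes
    o=robot.get_obs(); return Rt.from_quat(o["tool_rot"]).inv().apply(dw)
E
python3 - <<'E'
from h import *
import pickle
for n in ["scene","side","wrist"]:
    c=cam(n); cv2.imwrite(f"pics/{n}0.png",c["pixels"]); pickle.dump(c,open(f"{n}0.pkl","wb")); o,d=ray(c,(320,200)); print(n,o.round(3),d.round(3),c["mtx"].round(1).tolist())
o=robot.get_obs(); print(o); print(Rt.from_quat(o["tool_rot"]).as_matrix().round(3))
E
```

```text
pics
scene [1.136 0.384 1.193] [-0.458 -0.322 -0.829] [[504.3, 0.0, 325.2], [0.0, 504.3, 202.1], [0.0, 0.0, 1.0]]
side [0.43  0.71  0.889] [ 0.085 -0.653 -0.754] [[430.7, 0.0, 319.0], [0.0, 430.7, 184.5], [0.0, 0.0, 1.0]]
wrist [0.111 0.619 0.384] [ 0.278 -0.091 -0.956] [[309.7, 0.0, 320.6], [0.0, 309.7, 200.0], [0.0, 0.0, 1.0]]
{'time': 0.15, 'q': array([ 1.08751708e+00,  5.28288602e-01,  1.43361542e+00, -9.99222080e-06,
        1.18139455e+00, -1.78539361e-01]), 'joint_velocities': array([-7.43935826e-04, -3.26961125e-03, -2.61929113e-03, -1.34779167e-04,
       -2.15593838e-05, -2.49266191e-04]), 'joint_torque': array([ 5.16880100e-04, -4.40429664e+01, -1.76842421e+01,  6.33369782e-02,
        5.52469154e-02, -1.17118338e-04]), 'position': array([0.18727606, 0.59572741, 0.24377192]), 'tool_rot': array([ 8.06238329e-01,  5.91590254e-01, -7.64345092e-04,  3.78604137e-04]), 'ft_force': array([ 1.89741087, -0.28300714,  0.23171093]), 'moment': array([-0.0628444 , -0.04393152,  0.06419311]), 'grip_width': 0.08727082027781863}
[[ 0.3    0.954 -0.001]
 [ 0.954 -0.3   -0.002]
 [-0.002 -0.    -1.   ]]
```

View pics/scene0.png

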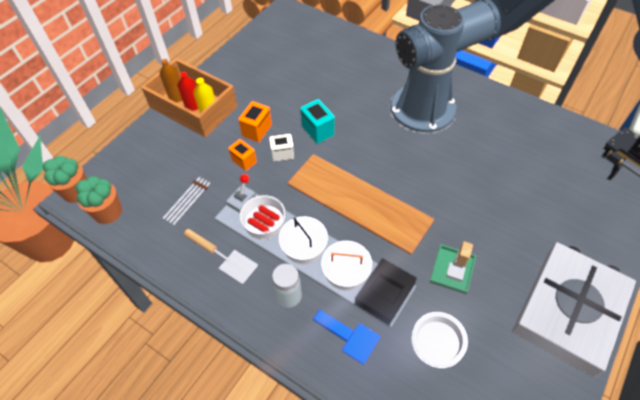

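View pics/side0.png

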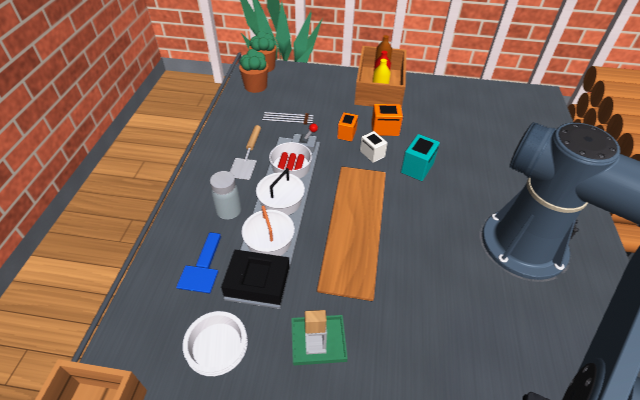

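Pictures 1–2 (scene, side):
- **Lids:** two are present, black loop (scene 303,237) and copper loop (347,263). The -y pan is open, with red food in it.
- **Battery candidates:** small orange (scene 242,154), large orange (255,121), white (282,147) and turquoise (318,120). By the description I choose the small orange one at scene (242,154), side (347,126).
- **Other parts:** red knob (244,179), lifter in its tray (460,260), socket (388,290).

```bash
cat >> h.py <<'E'
def tri(c1,u1,c2,u2):
    o1,d1=ray(c1,u1);o2,d2=ray(c2,u2)
    A=np.stack([d1,-d2],1); s=np.linalg.lstsq(A,o2-o1,rcond=None)[0]
    p,q=o1+s[0]*d1,o2+s[1]*d2; return (p+q)/2,np.linalg.norm(p-q)
def mask(c,lo,hi):
    return cv2.inRange(cv2.cvtColor(c["pixels"],cv2.COLOR_BGR2HSV),np.array(lo),np.array(hi))
def blobs(m,amin=15):
    n,_,st,ce=cv2.connectedComponentsWithStats(m); return [(st[i].tolist(),ce[i].round(1).tolist()) for i in range(1,n) if st[i][4]>=amin]
E
python3 - <<'E'
from h import *
import pickle
S,D=[pickle.load(open(f"{n}0.pkl","rb")) for n in("scene","side")]
for n,lo,hi in [("orange",(8,200,120),(18,255,255)),("red",(0,180,100),(6,255,255)),("red2",(174,180,100),(180,255,255)),("green",(60,100,40),(85,255,200)),("copper",(4,80,80),(14,220,255)),("palewood",(10,60,150),(22,160,255)),("black",(0,0,0),(180,255,30))]:
    for c in(S,D):
        b=[x for x in blobs(mask(c,lo,hi),25) if 100<x[1][0]<500 and x[1][1]>90]; print(n,c["name"],b[:9])
w=cv2.resize(S["pixels"][130:320,150:490],None,fx=2.3,fy=2.3,interpolation=cv2.INTER_CUBIC); cv2.imwrite("pics/s0crop.png",w)
w=cv2.resize(D["pixels"][100:370,170:450],None,fx=2.2,fy=2.2,interpolation=cv2.INTER_CUBIC); cv2.imwrite("pics/d0crop.png",w)
E
```

```text
orange scene [([193, 80, 6, 29, 42], [195.1, 94.2]), ([243, 102, 21, 19, 85], [252.4, 112.0]), ([239, 107, 32, 34, 492], [255.9, 127.1]), ([229, 141, 27, 29, 347], [242.5, 156.3])]
orange side [([373, 104, 30, 32, 682], [387.0, 120.9]), ([338, 113, 20, 28, 369], [346.8, 127.7])]
red scene [([178, 71, 19, 39, 456], [187.1, 90.4]), ([241, 175, 7, 7, 44], [244.0, 178.1]), ([260, 206, 19, 13, 90], [268.6, 212.6]), ([254, 213, 19, 13, 102], [263.4, 218.6]), ([249, 219, 19, 12, 92], [257.3, 224.3])]
red side [([309, 124, 9, 8, 51], [313.1, 127.3]), ([278, 152, 10, 17, 94], [282.6, 160.2]), ([286, 153, 10, 17, 94], [290.9, 161.1]), ([295, 154, 9, 16, 85], [299.1, 161.5])]
red2 scene []
red2 side []
green scene [([431, 245, 44, 47, 887], [450.0, 269.0])]
green side [([292, 315, 55, 50, 1659], [319.6, 342.4])]
copper scene [([0, 0, 302, 400, 28094], [128.7, 241.0]), ([238, 101, 34, 42, 192], [255.3, 122.2]), ([245, 106, 18, 14, 70], [253.6, 112.5]), ([228, 139, 29, 32, 145], [242.6, 154.8]), ([234, 143, 14, 11, 52], [240.6, 148.0]), ([288, 154, 146, 100, 4186], [364.8, 203.6]), ([193, 181, 14
[... 293 characters left out ...]
 [132.7, 99.4]), ([288, 154, 146, 100, 4955], [361.2, 201.5]), ([97, 184, 17, 23, 38], [106.9, 195.6]), ([184, 229, 33, 24, 288], [199.8, 240.2]), ([0, 241, 301, 159, 28221], [106.9, 340.4]), ([459, 241, 14, 18, 171], [465.9, 249.4]), ([332, 253, 31, 4, 48], [347.0, 254.4])]
palewood side [([65, 71, 156, 150, 10435], [147.1, 148.4]), ([246, 125, 15, 25, 150], [253.3, 136.8]), ([117, 270, 11, 18, 28], [122.0, 278.5]), ([305, 310, 21, 24, 455], [315.2, 321.2])]
black scene []
black side [([380, 106, 17, 7, 108], [387.9, 108.9]), ([344, 115, 9, 8, 54], [347.9, 118.6]), ([368, 134, 13, 9, 62], [373.9, 138.3]), ([413, 138, 20, 15, 173], [422.5, 145.5]), ([222, 250, 67, 55, 2740], [255.9, 276.9])]
```

View pics/d0crop.png

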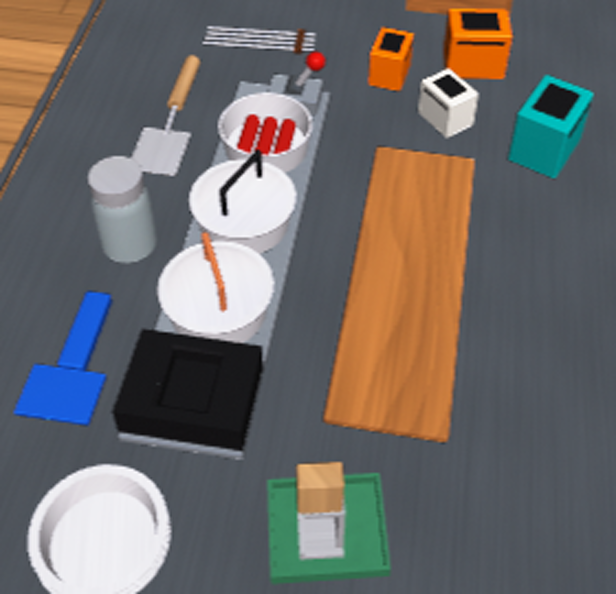

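View pics/s0crop.png

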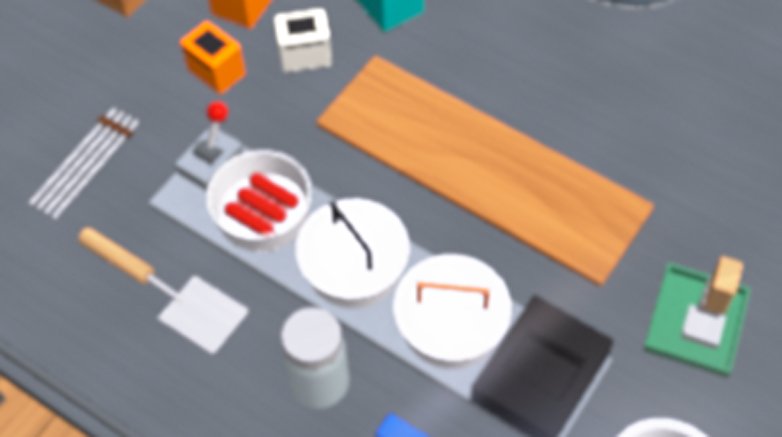

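Pictures 3–4 (crops): the small orange block, board, socket hole and loop bars are all clear. The lifter stands with its open side away from the side camera. Next I compute poses from these corners.

Run:
```python
from h import *
import pickle
S,D=[pickle.load(open(f"{n}0.pkl","rb")) for n in("scene","side")]
fd=lambda p:(170+p[0]/2.2-.25,100+p[1]/2.2-.25); fs=lambda p:(150+p[0]/2.3-.25,130+p[1]/2.3-.25)
def q(n,pts,z,c,f):
    P=np.array([plane(c,f(p),z)[:2] for p in pts]); 
    e=np.roll(P,-1,0)-P
    print(n,c["name"],"ctr",P.mean(0).round(4),"edges",np.linalg.norm(e,axis=1).round(3),"dir",np.degrees(np.arctan2(e[:,1],e[:,0])).round(1))
q("batt",[(379,28),(413,33),(407,57),(371,50)],.06,D,fd)
q("batt",[(180,40),(207,21),(243,49),(213,66)],.06,S,fs)
q("sock",[(172,350),(221,353),(212,411),(160,405)],.052,D,fd)
q("console",[(142,330),(262,346),(245,442),(116,405)],.052,D,fd)
q("board",[(377,148),(474,158),(447,440),(325,420)],.014,D,fd)
q("board",[(375,57),(653,208),(601,281),(318,121)],.014,S,fs)
q("tray",[(267,477),(382,473),(390,571),(270,582)],.016,D,fd)
q("tray",[(671,264),(749,291),(728,373),(646,349)],.016,S,fs)
q("grip top",[(297,465),(342,463),(343,487),(298,491)],.134,D,fd)
q("cop bar",[(207,237),(223,306)],.101,D,fd); q("cop bar",[(419,285),(489,292)],.101,S,fs)
q("blk bar",[(258,155),(224,190)],.101,D,fd); q("blk bar",[(333,207),(369,250)],.101,S,fs)
q("pan rim b lid",[(158,288),(274,288)],.058,D,fd)
print(tri(S,(244,178.1),D,(313.1,127.3)))
print(tri(S,(465.9,249.4),D,(315.2,321.2)))
```

```text
batt side ctr [ 0.487  -0.3515] edges [0.049 0.055 0.051 0.052] dir [176.1  86.5  -7.7 -95.9]
batt scene ctr [ 0.4853 -0.3485] edges [0.044 0.068 0.045 0.063] dir [168.4  80.1 -19.2 -99.5]
sock side ctr [0.6323 0.2188] edges [0.051 0.068 0.052 0.065] dir [-175.    95.5    1.8  -85.5]
console side ctr [0.6326 0.2189] edges [0.129 0.11  0.136 0.091] dir [-179.8   92.8   -8.1  -90.1]
board side ctr [0.4273 0.0192] edges [0.127 0.411 0.126 0.406] dir [-178.9   88.8   -1.3  -91. ]
board scene ctr [0.4268 0.0181] edges [0.408 0.121 0.404 0.124] dir [ 88.4  -2.7 -91.1 178.9]
tray side ctr [0.4751 0.3309] edges [0.113 0.096 0.11  0.102] dir [-168.9  100.8   14.1  -77.3]
tray scene ctr [0.4756 0.332 ] edges [0.091 0.107 0.09  0.114] dir [ 100.4   11.8  -75.3 -167.8]
grip top side ctr [0.4813 0.3422] edges [0.039 0.022 0.038 0.023] dir [-168.2  100.3   14.4  -78.1]
cop bar side ctr [0.6287 0.1157] edges [0.095 0.095] dir [113.5 -66.5]
cop bar scene ctr [0.6322 0.1045] edges [0.074 0.074] dir [116.6 -63.4]
blk bar side ctr [ 0.6316 -0.0294] edges [0.067 0.067] dir [  66.5 -113.5]
blk bar scene ctr [ 0.6307 -0.0293] edges [0.068 0.068] dir [  69.9 -110.1]
pan rim b lid side ctr [0.6325 0.1067] edges [0.126 0.126] dir [-170.8    9.2]
(array([ 0.58089496, -0.25701094,  0.09062031]), np.float64(0.002065048628497291))
(array([0.47845445, 0.34368339, 0.12518438]), np.float64(0.00819244659405429))
```

```bash
python3 -m pendant '[[[0,0,0],10],[[0,0,0],10],[[0,0,0],10],[[0,0,0],10],[[0,0,0],10],[[0,0,0],10],[[0,0,0],10],[[0,0,0],10]]' && python3 -m pendant '[[[44,32,0],0],[[44,32,0],0],[[44,32,0],0],[[44,32,0],0],[[44,32,0],0],[[44,32,0],0],[[44,32,0],0],[[44,32,0],0]]' && python3 -m pendant '[[[5,58,0],0],[[5,58,0],0],[[5,58,0],0],[[5,58,0],0],[[5,58,0],0],[[5,58,0],0],[[5,58,0],0],[[5,58,0],0]]' 70 && python3 -m pendant '[[[3,55,0],0],[[3,50,0],0],[[0,0,0],0]]'
python3 - <<'E'
from h import *
import pickle
for n in["wrist","scene","side"]:
    c=cam(n); pickle.dump(c,open(n+"1.pkl","wb")); cv2.imwrite(f"pics/{n}1.png",c["pixels"])
    for s,ce in blobs(mask(c,(8,200,110),(18,255,255)),60): 
        if n=="wrist" or 100<ce[0]<500 and ce[1]>95: print(n,s,ce)
E
```

```text
time: 1.15
position: [0.1874, 0.5959, 0.2441]
tool_rot: [0.998, -0.068, -0.0, 0.0]
ft_force: [-0.4, -0.8, -0.0]
grip_width: 0.0871
time: 2.15
position: [0.5043, 0.2952, 0.2443]
tool_rot: [0.998, -0.065, -0.0, 0.0]
ft_force: [0.7, 0.5, 0.1]
grip_width: 0.0872
time: 3.15
position: [0.4823, -0.1705, 0.2445]
tool_rot: [0.998, -0.065, 0.0, -0.0]
ft_force: [1.2, 0.4, 0.4]
grip_width: 0.0702
time: 3.52
position: [0.4749, -0.2775, 0.2444]
tool_rot: [0.998, -0.068, 0.001, 0.001]
ft_force: [0.2, 0.8, 0.2]
grip_width: 0.0702
wrist [320, 201, 42, 64, 1741] [339.2, 229.2]
wrist [259, 237, 20, 38, 505] [268.4, 254.8]
wrist [211, 246, 28, 27, 205] [223.8, 257.1]
wrist [247, 302, 40, 10, 213] [264.6, 305.7]
scene [241, 106, 30, 35, 488] [257.2, 126.2]
scene [229, 141, 27, 29, 325] [242.7, 156.6]
side [373, 104, 30, 32, 679] [386.9, 120.9]
side [338, 113, 20, 28, 369] [346.8, 127.7]
```

View pics/wrist1.png

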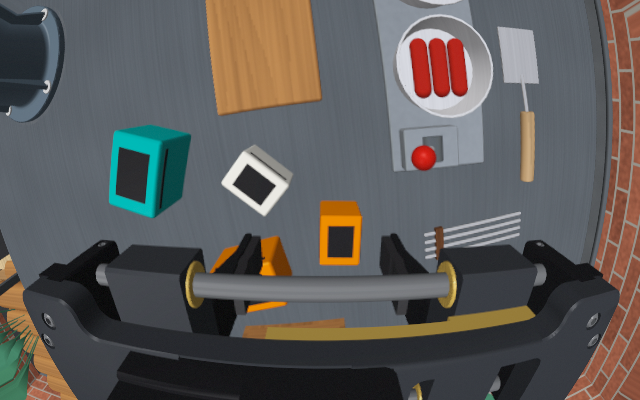

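Picture 5 (wrist): target block at (340,232), big orange at (265,265), white at (255,180), turquoise at (150,170), knob at (424,158). I'll do the one close crop and measure.

Run:
```python
from h import *
import pickle
W=pickle.load(open("wrist1.pkl","rb")); S=pickle.load(open("scene1.pkl","rb")); D=pickle.load(open("side1.pkl","rb"))
w=cv2.resize(W["pixels"][120:320,190:470],None,fx=2.8,fy=2.8,interpolation=cv2.INTER_CUBIC); cv2.imwrite("pics/w1crop.png",w)
for n,p,z in[("white",(258,183),.05),("knob",(424,158),.09),("turq",(133,174),.09)]: print(n,plane(W,p,z).round(3))
for h in(.06,.08): print("big top",h,[plane(D,p,h)[:2].round(3) for p in[(375,104),(402,106)]])
```

```text
white [ 0.406 -0.271  0.05 ]
knob [ 0.583 -0.259  0.09 ]
turq [ 0.273 -0.23   0.09 ]
big top 0.06 [array([ 0.41 , -0.442]), array([ 0.324, -0.446])]
big top 0.08 [array([ 0.41 , -0.414]), array([ 0.326, -0.418])]
```

View pics/w1crop.png

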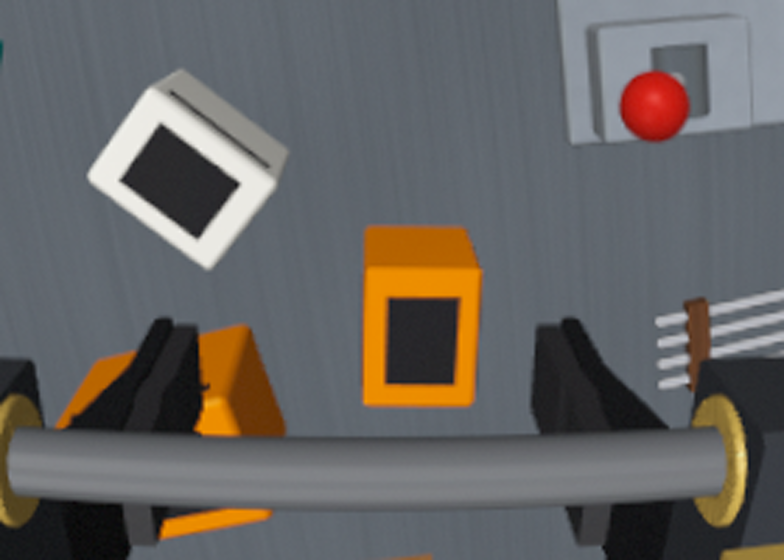

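Picture 6 (crop): the small orange block's top-face corners are at crop (364,266), (480,268), (474,406) and (364,405). The choice is confirmed.

Run:
```python
from h import *
import pickle
W=pickle.load(open("wrist1.pkl","rb"))
P=np.array([plane(W,(190+x/2.8-.3,120+y/2.8-.3),.06)[:2] for x,y in[(364,266),(480,268),(474,406),(364,405)]])
e=np.roll(P,-1,0)-P; print(P.mean(0),np.linalg.norm(e,axis=1),np.degrees(np.arctan2(e[:,1],e[:,0])))
o=robot.get_obs(); print(o["position"], Rt.from_quat(o["tool_rot"]).as_matrix().round(3))
c=np.append(P.mean(0),.051); print("delta tool mm",tool((c-o["position"])*1000).round(1))
```

```text
[ 0.48912835 -0.34901873] [0.04647484 0.06302893 0.04707003 0.0630304 ] [ -8.87471239 -97.21234437 171.14468366  82.24641599]
[ 0.47449073 -0.27253488  0.24410831] [[ 0.992 -0.13  -0.001]
 [-0.13  -0.992  0.002]
 [-0.001 -0.001 -1.   ]]
delta tool mm [ 24.7  74.2 193. ]
```

```bash
python3 -m pendant '[[[8,25,20],0],[[8,25,30],0],[[8,24,30],0],[[0,0,30],0],[[0,0,20],0],[[0,0,0],0],[[0,0,0],0]]' 72
python3 - <<'E'
from h import *
o=robot.get_obs(); print(o["position"],tool((np.array([.489,-.349,.051])-o["position"])*1000).round(1))
E
```

```text
time: 4.55
position: [0.4899, -0.3493, 0.1154]
tool_rot: [0.998, -0.064, 0.0, 0.0]
ft_force: [-0.2, 0.3, 0.2]
grip_width: 0.0719
[ 0.48989802 -0.34932073  0.11541066] [-1.  -0.2 64.4]
```

```bash
python3 -m pendant '[[[-1,0,20],0],[[0,0,20],0],[[0,0,15],0],[[0,0,8],0],[[0,0,0],0],[[0,0,0],0]]' && python3 -m pendant '[[[0,0,0],0],[[0,0,0],0],[[0,0,0],0],[[0,0,0],0],[[0,0,0],0],[[0,0,0],0]]' 0 25 && python3 -m pendant '[[[0,0,-20],0],[[0,0,-40],0],[[0,0,-40],0],[[0,0,-20],0],[[0,0,0],0]]'
```

```text
time: 5.3
position: [0.4885, -0.3502, 0.0521]
tool_rot: [0.998, -0.065, 0.0, 0.0]
ft_force: [1.5, -0.0, -0.0]
grip_width: 0.072
time: 6.05
position: [0.4882, -0.35, 0.0517]
tool_rot: [0.998, -0.065, 0.0, 0.0]
ft_force: [-0.3, -0.5, 1.6]
grip_width: 0.0479
time: 6.68
position: [0.4887, -0.3504, 0.1727]
tool_rot: [0.998, -0.065, 0.001, 0.001]
ft_force: [0.3, 0.7, -2.6]
grip_width: 0.0479
```

```bash
python3 -m pendant '[[[8,-57,-10],0],[[8,-57,-10],0],[[8,-57,-10],0],[[9,-57,0],0],[[9,-57,0],0],[[9,-57,0],0],[[9,-57,0],0],[[9,-57,0],0]]' && python3 -m pendant '[[[8,-50,0],0],[[0,0,0],-7],[[0,0,0],0],[[0,0,0],0]]'
python3 - <<'E'
from h import *
import pickle
for n in["wrist","side"]:
    c=cam(n); pickle.dump(c,open(n+"2.pkl","wb")); cv2.imwrite(f"pics/{n}2.png",c["pixels"])
W=c
o=robot.get_obs(); print(o["position"],Rt.from_quat(o["tool_rot"]).as_matrix().round(3))
E
```

```text
time: 7.68
position: [0.615, 0.0951, 0.1992]
tool_rot: [0.998, -0.065, -0.002, 0.0]
ft_force: [0.3, -0.4, -2.8]
grip_width: 0.0479
time: 8.18
position: [0.6295, 0.1412, 0.2002]
tool_rot: [1.0, -0.005, -0.001, 0.0]
ft_force: [-0.6, 0.1, -3.4]
grip_width: 0.0478
[0.62992841 0.14095352 0.20091286] [[ 1.    -0.01  -0.001]
 [-0.01  -1.    -0.   ]
 [-0.001  0.    -1.   ]]
```

View pics/wrist2.png

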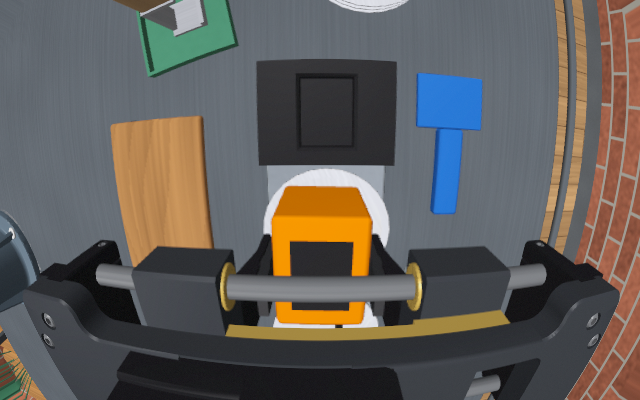

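Picture 7 (wrist): block held. Socket mouth corners are near (296,73), (357,73), (355,148) and (298,149), and the console is at (257..396, 62..165). I'll enhance a crop of the socket.

Run:
```python
from h import *
import pickle
W=pickle.load(open("wrist2.pkl","rb"))
w=cv2.resize(W["pixels"][50:180,240:410],None,fx=4.5,fy=4.5,interpolation=cv2.INTER_CUBIC).astype(float); w=np.clip(w*2.5,0,255).astype(np.uint8); cv2.imwrite("pics/w2crop.png",w)
```

```text
(no output)
```

View pics/w2crop.png

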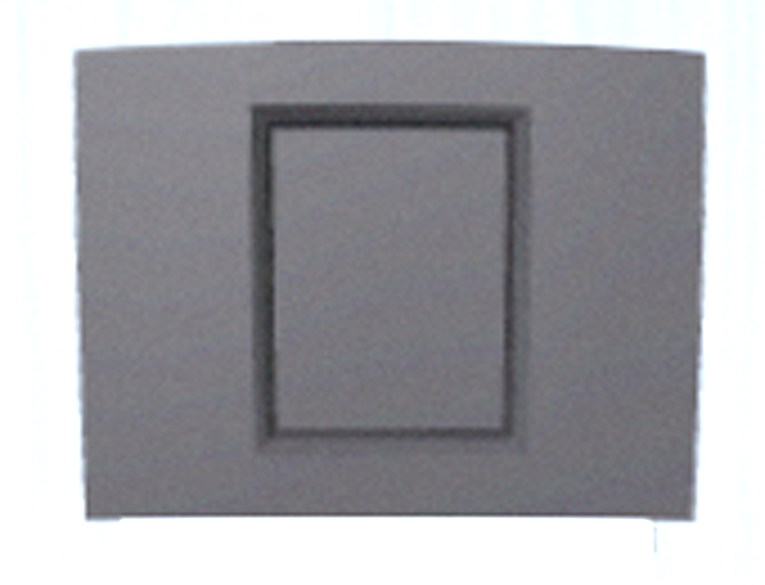

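Picture 8 (crop): the socket's chamfer rectangle is clear, with corners (252,104), (528,106), (526,450) and (257,450).

Run:
```python
from h import *
import pickle
W=pickle.load(open("wrist2.pkl","rb"))
f=lambda p:(240+p[0]/4.5-.4,50+p[1]/4.5-.4)
def q(P):
    P=np.array(P); e=np.roll(P,-1,0)-P; print(P.mean(0).round(4),np.linalg.norm(e,axis=1).round(4),np.degrees(np.arctan2(e[:,1],e[:,0])).round(1)); return P.mean(0)
s=q([plane(W,f(p),.052)[:2] for p in[(252,104),(528,106),(526,450),(257,450)]])
q([plane(W,f(p),.052)[:2] for p in[(75,50),(705,52),(692,518),(87,518)]])
o=robot.get_obs()
b=q([plane(W,p,o["position"][2]+.0085)[:2] for p in[(274.5,218),(371,219),(366.5,322.5),(274.5,322.5)]]); print(o["position"],b-o["position"][:2])
```

```text
[0.6363 0.2181] [0.0561 0.0719 0.0561 0.0722] [ -0.7 -90.2 179.6  89.8]
[0.6362 0.2177] [0.1297 0.0993 0.1291 0.0993] [ -0.5 -90.7 179.6  89.7]
[0.6311 0.1418] [0.044  0.0603 0.0498 0.061 ] [ -1.1 -88.8 179.6  85.7]
[0.62992841 0.14095352 0.20091286] [0.0011509 0.0008959]
```

```bash
python3 -m pendant '[[[5,-40,0],0],[[0,-36,10],0],[[0,0,35],0],[[0,0,30],0],[[0,0,10],0],[[0,0,0],0],[[0,0,0],0]]'
python3 - <<'E'
from h import *
import pickle
for n in["wrist","side"]:
    c=cam(n); pickle.dump(c,open(n+"3.pkl","wb")); cv2.imwrite(f"pics/{n}3.png",c["pixels"])
W=pickle.load(open("wrist3.pkl","rb"));D=c
o=robot.get_obs(); print(o["position"],Rt.from_quat(o["tool_rot"]).as_matrix().round(3))
a=cv2.resize(W["pixels"][130:350,160:480],(800,550),interpolation=cv2.INTER_CUBIC); a=np.clip(a*1.8,0,255).astype(np.uint8)
cv2.imwrite("pics/w3crop.png",a)
E
```

```text
time: 9.15
position: [0.6371, 0.2176, 0.1181]
tool_rot: [1.0, -0.004, 0.001, -0.0]
ft_force: [-0.4, -0.4, -2.7]
grip_width: 0.048
[0.6369843  0.21774603 0.11818273] [[ 1.    -0.009  0.003]
 [-0.009 -1.     0.001]
 [ 0.003 -0.001 -1.   ]]
```

View pics/w3crop.png

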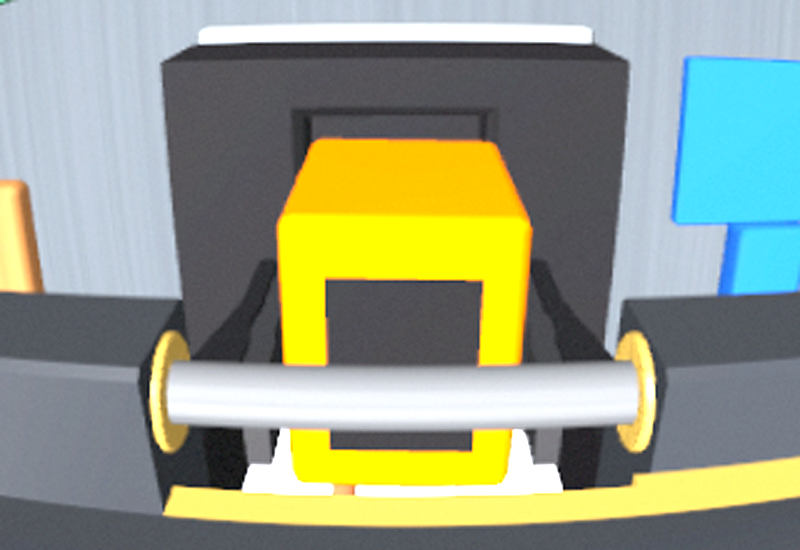

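Picture 9: the block hovers over the mouth. Its lower +y edge runs (308,140)–(498,140) in the crop, and the far chamfer edge runs (292,108)–(499,108).

Run:
```python
from h import *
import pickle
W=pickle.load(open("wrist3.pkl","rb"))
f=lambda p:(160+p[0]/2.5-.3,130+p[1]/2.5-.3)
pr=lambda n,z,*ps:print(n,[plane(W,f(p),z)[:2].round(4).tolist() for p in ps],np.mean([plane(W,f(p),z)[:2] for p in ps],0).round(4))
pr("batt bottom +y edge",.0667,(309,141),(498,141))
pr("batt top +y edge",.1267,(280,214),(529,214))
pr("batt top -y edge",.1267,(296,483),(508,483))
pr("sock far edge outer",.052,(292,108),(499,108))
pr("console far",.052,(163,62),(628,62))
```

```text
batt bottom +y edge [[0.6146, 0.2483], [0.6632, 0.2479]] [0.6389 0.2481]
batt top +y edge [[0.6162, 0.25], [0.6616, 0.2496]] [0.6389 0.2498]
batt top -y edge [[0.6149, 0.1875], [0.661, 0.187]] [0.6379 0.1873]
sock far edge outer [[0.6085, 0.2539], [0.6652, 0.2534]] [0.6368 0.2537]
console far [[0.5725, 0.2678], [0.7012, 0.2666]] [0.6368 0.2672]
```

```bash
python3 -m pendant '[[[-2,-0.5,0],0],[[0,0,6],0],[[0,0,6],0],[[0,0,4],0],[[0,0,3],0],[[0,0,0],0]]' && python3 -m pendant '[[[0,0,3],0],[[0,0,3],0],[[0,0,0],0]]'
```

```text
time: 10.0
position: [0.6341, 0.2182, 0.097]
tool_rot: [1.0, -0.004, 0.0, 0.0]
ft_force: [1.8, 0.3, -3.6]
grip_width: 0.0485
time: 10.38
position: [0.6342, 0.2182, 0.0913]
tool_rot: [1.0, -0.004, 0.0, 0.0]
ft_force: [1.9, 0.2, -2.1]
grip_width: 0.0478
```

```bash
python3 -m pendant '[[[0,0,3],0],[[0,0,3],0],[[0,0,2],0],[[0,0,0],0]]' && python3 -m pendant '[[[0,0,1.5],0],[[0,0,1],0],[[0,0,0],0]]'
```

```text
time: 10.88
position: [0.6342, 0.2182, 0.0834]
tool_rot: [1.0, -0.004, 0.0, 0.0]
ft_force: [2.5, 0.6, -2.3]
grip_width: 0.0479
time: 11.25
position: [0.6342, 0.2183, 0.0817]
tool_rot: [1.0, -0.004, 0.0, 0.0]
ft_force: [1.1, -0.0, 2.8]
grip_width: 0.0477
```

```bash
python3 -m pendant '[[[0,0,1],0],[[0,0,0],0],[[0,0,0],0]]' && python3 -m pendant '[[[0,0,0],0],[[0,0,0],0],[[0,0,0],0],[[0,0,0],0],[[0,0,-5],0],[[0,0,-30],0],[[0,0,-50],0],[[0,0,-20],0]]' 66 && python3 -m pendant '[[[0,0,-10],0],[[0,0,0],0]]'
python3 - <<'E'
from h import *
c=cam("side"); cv2.imwrite("pics/side4.png",c["pixels"])
# expected knob/battery top
S=cam("scene")
for n,lo,hi in [("orange",(8,200,110),(18,255,255)),("red",(0,180,100),(6,255,255))]:
  for k in(c,S): print(n,k["name"],[b for b in blobs(mask(k,lo,hi),25) if 200<b[1][0]<500 and b[1][1]>95])
for p in [(.61,.25,.09),(.658,.25,.09),(.658,.186,.09),(.61,.186,.09)]: print(proj(c,p).round(1),proj(S,p).round(1))
w=cam("wrist"); cv2.imwrite("pics/wrist4.png",w["pixels"][60:400])
for s,ce in blobs(mask(w,(8,200,110),(18,255,255)),60): print("w",s,ce, plane(w,ce,.09).round(4))
E
```

```text
time: 11.62
position: [0.6342, 0.2183, 0.0817]
tool_rot: [1.0, -0.004, 0.0, 0.0]
ft_force: [0.5, -1.5, 8.1]
grip_width: 0.0477
time: 12.62
position: [0.6356, 0.2186, 0.1888]
tool_rot: [1.0, -0.004, 0.003, -0.001]
ft_force: [-0.3, 0.3, -0.9]
grip_width: 0.0658
time: 12.88
position: [0.6339, 0.2183, 0.1954]
tool_rot: [1.0, -0.004, 0.0, -0.0]
ft_force: [0.6, 0.2, -0.6]
grip_width: 0.0661
orange side [([373, 104, 30, 32, 671], [386.9, 121.1]), ([240, 250, 30, 37, 658], [255.1, 270.0])]
orange scene [([243, 102, 21, 19, 74], [252.7, 111.9]), ([239, 107, 32, 34, 485], [255.9, 127.2]), ([377, 277, 27, 24, 191], [390.3, 289.5])]
red side [([278, 152, 10, 17, 94], [282.6, 160.2]), ([286, 153, 10, 17, 94], [290.9, 161.1]), ([295, 154, 9, 16, 84], [299.0, 161.4])]
red scene [([241, 175, 8, 7, 45], [244.1, 178.1]), ([260, 206, 19, 13, 88], [268.5, 212.6]), ([254, 213, 19, 13, 102], [263.4, 218.6]), ([249, 219, 19, 12, 90], [257.4, 224.4])]
[261.7 276.5] [403.8 280. ]
[239.7 273.4] [394.  295.8]
[247.6 248.7] [370.4 282.1]
[268.6 251.6] [380.4 266.8]
w [294, 159, 59, 82, 3021] [322.3, 195.9] [0.6353 0.2266 0.09  ]
```

View pics/wrist4.png

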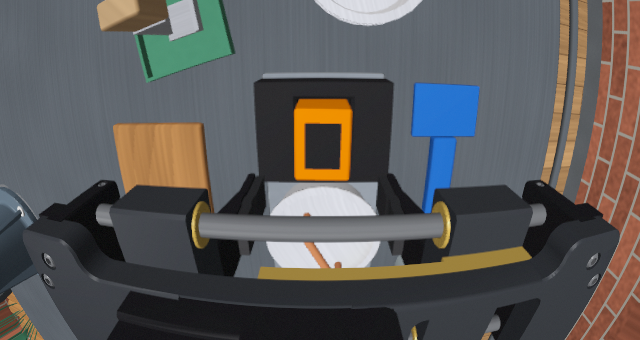

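Picture 10: the block sits in the socket, the gripper is clear, and the touch-down height (underside 0.030) agrees. Next is the switch: closed fingers pushing +x.

```bash
python3 -m pendant '[[[-16,60,0],0],[[-16,60,0],0],[[-16,60,0],0],[[-16,60,0],0],[[-16,60,0],0],[[-16,60,0],0],[[-16,60,0],0],[[-16,56,0],0]]' 0 20 && python3 -m pendant '[[[0,0,0],0],[[0,0,35],0],[[0,0,35],0],[[0,0,23],0],[[0,0,0],0],[[0,0,0],0]]'
```

```text
time: 14.02
position: [0.5009, -0.2584, 0.194]
tool_rot: [1.0, -0.004, -0.001, -0.001]
ft_force: [0.6, 0.1, -0.3]
grip_width: 0.0013
time: 14.78
position: [0.5025, -0.2561, 0.1023]
tool_rot: [1.0, -0.004, 0.0, -0.0]
ft_force: [0.5, 0.3, 0.6]
grip_width: 0.0004
```

```bash
python3 -m pendant '[[[15,0,0],0],[[15,0,0],0],[[10,0,0],0],[[10,0,0],0],[[0,0,0],0]]' && python3 -m pendant '[[[10,0,0],0],[[10,0,0],0],[[10,0,0],0],[[10,0,0],0],[[10,0,0],0],[[0,0,0],0]]' &&  python3 - <<'E'
from h import *
S=cam("scene");D=cam("side");W=cam("wrist"); cv2.imwrite("pics/wrist5.png",W["pixels"])
for k in(S,D,W): print(k["name"],[b for b in blobs(mask(k,(0,180,100),(6,255,255)),10) if k["name"]=="wrist" or 200<b[1][0]<500 and b[1][1]>95])
E
```

```text
time: 15.4
position: [0.5529, -0.2571, 0.1021]
tool_rot: [1.0, -0.004, 0.0, 0.0]
ft_force: [0.9, -0.9, -0.2]
grip_width: 0.0001
time: 16.15
position: [0.6034, -0.2576, 0.102]
tool_rot: [1.0, -0.004, 0.001, 0.0]
ft_force: [0.7, -1.1, 0.6]
grip_width: 0.0002
scene [([230, 184, 9, 8, 43], [234.4, 187.8]), ([260, 206, 19, 13, 88], [268.5, 212.6]), ([254, 213, 19, 13, 102], [263.4, 218.6]), ([249, 219, 19, 12, 90], [257.4, 224.4])]
side [([295, 120, 8, 9, 54], [298.2, 124.2]), ([278, 152, 10, 17, 94], [282.6, 160.2]), ([286, 153, 10, 17, 94], [290.9, 161.1]), ([295, 154, 9, 16, 84], [299.0, 161.4])]
wrist [([313, 37, 30, 103, 2769], [327.2, 87.4]), ([348, 37, 30, 103, 2765], [362.8, 87.9]), ([383, 40, 29, 101, 2687], [397.0, 89.6]), ([347, 240, 36, 11, 277], [364.0, 245.8])]
```

```bash
python3 -m pendant '[[[5,0,0],0],[[5,0,0],0],[[5,0,0],0],[[0,0,0],0]]' && python3 -m pendant '[[[4,0,0],0],[[0,0,0],0]]' &&  python3 - <<'E'
from h import *
S=cam("scene");D=cam("side")
u=[[b for b in blobs(mask(k,(0,180,100),(6,255,255)),10) if 200<b[1][0]<500 and b[1][1]>95 and b[1][1]<200][0][1] for k in(S,D)]
p,e=tri(S,u[0],D,u[1]); print(u,p.round(4),e.round(4))
E
```

```text
time: 16.8
position: [0.6176, -0.2576, 0.102]
tool_rot: [1.0, -0.004, 0.0, 0.0]
ft_force: [-0.2, -0.5, -0.2]
grip_width: 0.0006
time: 17.05
position: [0.6182, -0.2576, 0.102]
tool_rot: [1.0, -0.004, -0.003, -0.0]
ft_force: [-7.7, -1.2, 2.4]
grip_width: 0.0002
[[231.2, 192.2], [293.5, 125.4]] [ 0.6378 -0.2546  0.0926] 0.0036
```

The switch is at its stop: it reacted with 7.7 N, and the knob moved 57 mm (0 → 1.0 rad). On to the lifter.

```bash
python3 -m pendant '[[[-20,0,0],0],[[-20,0,0],0],[[0,0,-50],-10],[[0,0,-50],-10],[[0,0,-50],-10],[[0,0,0],-10],[[0,0,0],-10],[[0,0,0],-10]]' && python3 -m pendant '[[[0,0,0],-10],[[0,0,0],-10],[[0,0,0],-10],[[0,0,0],-10],[[57,1,0],-2],[[57,1,0],0],[[57,1,0],0],[[57,1,0],0]]' 50 && python3 -m pendant '[[[57,1,0],0],[[57,1,0],0],[[57,1,0],0],[[57,1,0],0],[[57,1,0],0],[[57,1,0],0],[[0,0,0],0],[[0,0,0],0]]'
python3 - <<'E'
from h import *
import pickle
o=robot.get_obs(); print(o["position"],Rt.from_quat(o["tool_rot"]).as_matrix().round(3))
W=cam("wrist"); pickle.dump(W,open("wrist6.pkl","wb")); cv2.imwrite("pics/wrist6.png",W["pixels"])
print(proj(W,(.48,.342,.134)))
E
```

```text
time: 18.15
position: [0.5816, -0.2574, 0.2529]
tool_rot: [0.867, 0.499, 0.001, 0.001]
ft_force: [0.2, -0.7, 0.1]
grip_width: -0.0001
time: 19.15
position: [0.5416, -0.0311, 0.2527]
tool_rot: [0.633, 0.774, 0.001, 0.001]
ft_force: [0.3, -0.2, -0.1]
grip_width: 0.0501
time: 20.15
position: [0.4789, 0.3036, 0.2523]
tool_rot: [0.632, 0.775, 0.0, 0.0]
ft_force: [-0.2, -0.4, 0.7]
grip_width: 0.0497
[0.47892273 0.30359874 0.25226861] [[-0.201  0.98   0.001]
 [ 0.98   0.201 -0.   ]
 [-0.     0.001 -1.   ]]
[363.87390714 210.16860084]
```

View pics/wrist6.png

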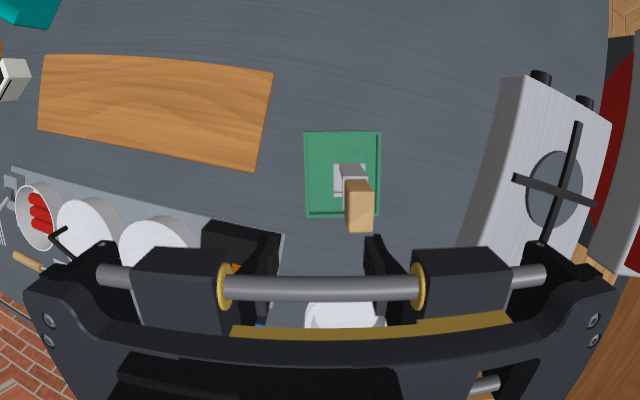

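Picture 11 (wrist): lifter grip at (358,205), its steel at (348,178), with the tray around them. I need a zoom to tell which way the hook opens, combining three views in one picture.

Run:
```python
from h import *
import pickle
W=pickle.load(open("wrist6.pkl","rb"));S=pickle.load(open("scene1.pkl","rb"));D=pickle.load(open("side1.pkl","rb")); w2=pickle.load(open("wrist2.pkl","rb"))
z=lambda c,u,v,w,h:cv2.resize(c["pixels"][v:v+h,u:u+w],(390,290),interpolation=cv2.INTER_CUBIC)
im=np.vstack([np.hstack([z(W,290,120,135,100),z(S,420,230,80,60)]),np.hstack([z(D,280,300,80,60),z(w2,110,0,135,100)])]); cv2.imwrite("pics/lifter.png",im)
```

```text
(no output)
```

View pics/lifter.png

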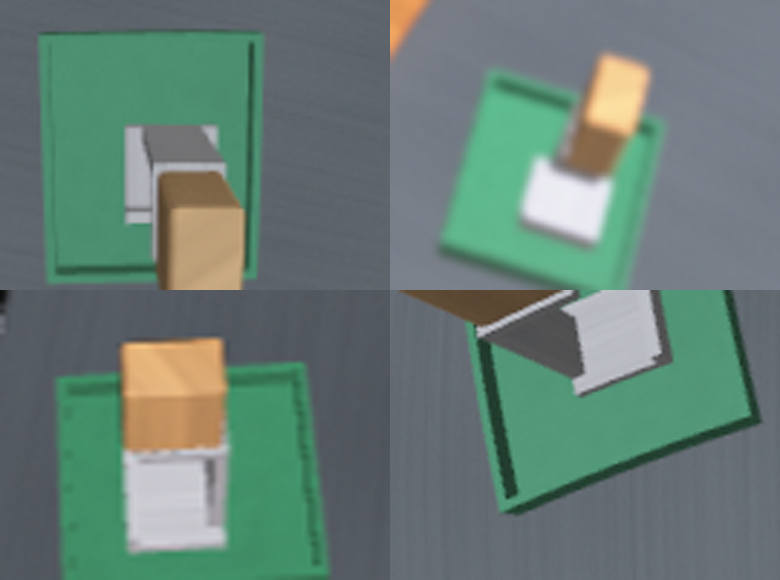

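Picture 12: in the scene view the tongue reaches towards +x with the shank behind it on the -x side, and the side view agrees. The hook therefore opens to about world +x, so lifter +x is my tool +y.

Run:
```python
from h import *
import pickle
W=pickle.load(open("wrist6.pkl","rb"))
m=mask(W,(8,50,110),(25,200,255)); m[:,:340]=0;m[:,380:]=0;m[:188]=0;m[236:]=0
print(cv2.boundingRect(m))
for P in[[(345.6,191.6),(373.5,191.6),(373,232.5),(347,232.5)]]:
    Q=np.array([plane(W,p,.134)[:2] for p in P]); e=np.roll(Q,-1,0)-Q; print(Q.round(4).tolist(),Q.mean(0),np.linalg.norm(e,axis=1),np.degrees(np.arctan2(e[:,1],e[:,0])))
c=np.append(Q.mean(0),.134-.020); o=robot.get_obs(); print(tool((c-o["position"])*1000))
```

```text
(348, 188, 27, 45)
[[0.4666, 0.3221], [0.4616, 0.3462], [0.4993, 0.3557], [0.5039, 0.3321]] [0.48287292 0.33904793] [0.02458166 0.03885334 0.02398126 0.03859445] [ 101.77675047   14.1090383   -78.91255981 -164.98033144]
[ 34.73019853  10.81503391 138.19231055]
```

```bash
python3 -m pendant '[[[18,5,0],-1],[[17,5,40],0],[[0,0,40],0],[[0,0,30],0],[[0,0,20],0],[[0,0,9],0],[[0,0,0],0]]' 50 && python3 -m pendant '[[[0,0,0],0],[[0,0,0],0],[[0,0,0],0],[[0,0,0],0],[[0,0,0],0],[[0,0,0],0]]' 0 40 && python3 -m pendant '[[[0,0,-5],0],[[0,0,-15],0],[[0,0,-20],0],[[0,0,-20],0],[[0,0,-20],0],[[0,0,0],0],[[0,0,0],0]]'
python3 - <<'E'
from h import *
import pickle
o=robot.get_obs(); print(o["position"],Rt.from_quat(o["tool_rot"]).as_matrix().round(3))
for n in("scene","side","wrist"):
    c=cam(n); pickle.dump(c,open(n+"7.pkl","wb")); 
    if n=="wrist": cv2.imwrite("pics/wrist7.png",c["pixels"])
E
```

```text
time: 21.08
position: [0.4816, 0.3397, 0.1128]
tool_rot: [0.626, 0.78, -0.0, -0.0]
ft_force: [0.2, -0.5, 0.1]
grip_width: 0.0498
time: 21.82
position: [0.4815, 0.34, 0.1136]
tool_rot: [0.626, 0.78, 0.0, 0.0]
ft_force: [-0.7, 0.5, 5.6]
grip_width: 0.0238
time: 22.7
position: [0.4808, 0.3396, 0.1927]
tool_rot: [0.626, 0.78, -0.0, -0.0]
ft_force: [-0.6, -0.1, -2.9]
grip_width: 0.024
[0.48077915 0.33959065 0.19268734] [[-0.217  0.976 -0.001]
 [ 0.976  0.217 -0.   ]
 [-0.    -0.001 -1.   ]]
```

View pics/wrist7.png

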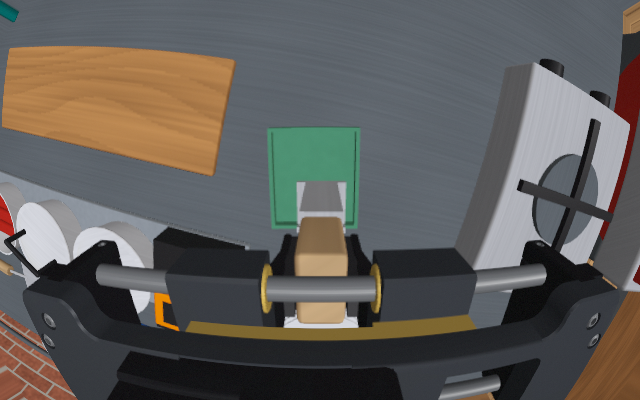

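Picture 13: the lifter hangs upright in the jaws, with its shank (322,205) on the near side. Before moving, I refine both loop bars with line fits.

Run:
```python
from h import *
import pickle
for s in("0","1"):
  S,D=[pickle.load(open(f"{n}{s}.pkl","rb")) for n in("scene","side")]
  for n,lo,hi,rs,rd in[("copper",(2,70,80),(16,255,255),(325,248,368,262),(255,200,280,245)),("black",(0,0,0),(180,255,95),(290,217,315,252),(265,160,295,201))]:
    for c,r in((S,rs),(D,rd)):
      m=mask(c,lo,hi); q=np.zeros_like(m); q[r[1]:r[3],r[0]:r[2]]=m[r[1]:r[3],r[0]:r[2]]
      ys,xs=np.nonzero(q)
      P=np.array([plane(c,p,.101)[:2] for p in zip(xs,ys)]).astype(np.float32)
      vx,vy,x,y=cv2.fitLine(P,cv2.DIST_HUBER,0,.001,.001).ravel(); ctr=np.array([x,y]);
      t=(P-ctr)@[vx,vy]; a=ctr+np.array([vx,vy])*t.min(); b=ctr+np.array([vx,vy])*t.max()
      print(n,c["name"],len(P),"dir",np.degrees(np.arctan2(vy,vx)).round(1)%180,"ends",a.round(3),b.round(3))
```

```text
copper scene 71 dir 115.6 ends [0.615 0.137] [0.647 0.07 ]
copper side 121 dir 115.4 ends [0.606 0.164] [0.652 0.066]
black scene 12 dir 54.7 ends [ 0.619 -0.06 ] [ 0.627 -0.049]
black side 150 dir 109.2 ends [0.625 0.033] [ 0.668 -0.089]
copper scene 67 dir 116.3 ends [0.615 0.137] [0.648 0.071]
copper side 120 dir 115.4 ends [0.606 0.164] [0.652 0.066]
black scene 12 dir 54.7 ends [ 0.619 -0.06 ] [ 0.627 -0.049]
black side 119 dir 74.6 ends [ 0.621 -0.069] [0.649 0.033]
```

```bash
python3 -m pendant '[[[0,0,0],-7],[[0,0,0],-6],[[-46,-5,0],0],[[-46,-5,0],0],[[-46,-5,0],0],[[-46,-5,0],0],[[-46,-5,0],0],[[-47,-5,0],0]]' && python3 -m pendant '[[[0,0,6],0],[[0,0,4],0],[[0,0,0],0],[[0,0,0],0]]'
python3 - <<'E'
from h import *
import pickle
o=robot.get_obs(); print(o["position"],Rt.from_quat(o["tool_rot"]).as_matrix().round(3))
print(tool((np.array([.632,.105,.1826])-o["position"])*1000).round(1))
S=cam("scene");D=cam("side");W=cam("wrist")
z=lambda c,u,v,w,h:cv2.resize(c["pixels"][v:v+h,u:u+w],(390,290),interpolation=cv2.INTER_CUBIC)
cv2.imwrite("pics/pre_b.png",np.hstack([z(S,300,210,108,80),z(D,230,180,108,80)]))
E
```

```text
time: 23.85
position: [0.5737, 0.0756, 0.1923]
tool_rot: [0.533, 0.846, -0.0, -0.001]
ft_force: [-0.1, 1.3, -2.1]
grip_width: 0.0237
time: 24.35
position: [0.5732, 0.0781, 0.183]
tool_rot: [0.533, 0.846, -0.0, -0.0]
ft_force: [-0.6, -0.6, -2.1]
grip_width: 0.0237
[0.5731641  0.07813218 0.18297942] [[-0.433  0.902 -0.   ]
 [ 0.902  0.433  0.   ]
 [ 0.    -0.    -1.   ]]
[-1.2 64.7  0.4]
```

View pics/pre_b.png

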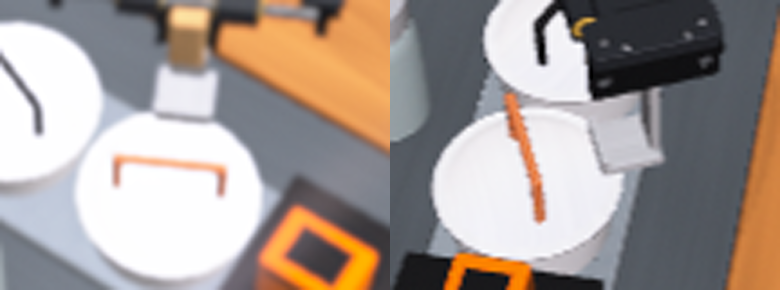

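Picture 14: the tongue squarely faces the copper loop, level with it. Entering.

```bash
python3 -m pendant '[[[-1,16,0],0],[[0,16,0],0],[[0,16,0],0],[[0,10,0],0],[[0,6,0],0],[[0,0,0],0]]' && python3 -m pendant '[[[0,0,-8],0],[[0,0,-6],0],[[0,0,-3],0],[[0,0,-3],0],[[0,0,-3],0],[[0,0,-3],0],[[0,0,0],0]]'
python3 - <<'E'
from h import *
for i in range(3): print(robot.get_obs()["ft_force"].round(1)); cam("wrist")
S=cam("scene");D=cam("side")
for c,r in((S,(310,235,385,275)),(D,(245,190,300,260))):
    m=mask(c,(2,70,80),(16,255,255)); m2=np.zeros_like(m); m2[r[1]:r[3],r[0]:r[2]]=m[r[1]:r[3],r[0]:r[2]]; print(c["name"],blobs(m2,10))
E
```

```text
time: 25.25
position: [0.6318, 0.1038, 0.183]
tool_rot: [0.533, 0.846, -0.0, -0.0]
ft_force: [-0.5, -0.5, -1.4]
grip_width: 0.024
time: 26.12
position: [0.6319, 0.1037, 0.2092]
tool_rot: [0.533, 0.846, 0.0, 0.0]
ft_force: [-0.2, 0.4, -4.0]
grip_width: 0.0239
[-0.2  0.4 -4. ]
[ 0.6 -0.3 -3.7]
[ 0.5 -0.9 -4.2]
scene [([342, 235, 13, 11, 111], [348.2, 239.3]), ([377, 235, 8, 5, 23], [381.6, 236.3]), ([332, 251, 31, 11, 85], [347.5, 253.7]), ([375, 266, 10, 9, 35], [379.6, 269.7]), ([381, 271, 4, 4, 11], [382.8, 272.6])]
side [([261, 203, 12, 37, 119], [267.3, 220.0]), ([245, 250, 25, 10, 148], [257.3, 254.3])]
```

```bash
python3 -m pendant '[[[0,0,-4],0],[[0,0,-8],0],[[0,0,-10],0],[[0,0,-10],0],[[0,0,-6],0],[[0,0,-2],0],[[0,0,0],0],[[0,0,0],0]]' && python3 -m pendant '[[[1,-2,0],0],[[3,-6,0],0],[[6,-12,0],0],[[8,-17,0],0],[[8,-17,0],0],[[8,-17,0],0],[[8,-17,0],0],[[8,-17,0],0]]' && python3 -m pendant '[[[8,-17,0],0],[[8,-17,0],0],[[8,-17,0],0],[[7,-14,0],0],[[4,-9,0],0],[[2,-5,0],0],[[0,-2,0],0],[[0,0,0],0]]' && python3 -m pendant '[[[0,0,0],0],[[0,0,0],0]]'
python3 - <<'E'
from h import *
import pickle
o=robot.get_obs(); print(o["position"],o["ft_force"])
S=cam("scene");D=cam("side")
pickle.dump((S,D),open("carry_b.pkl","wb"))
z=lambda c,u,v,w,h:cv2.resize(c["pixels"][v:v+h,u:u+w],(390,290),interpolation=cv2.INTER_CUBIC)
cv2.imwrite("pics/carry_b.png",np.hstack([z(S,310,150,162,120),z(D,250,180,162,120)]))
E
```

```text
time: 27.38
position: [0.6315, 0.1037, 0.2485]
tool_rot: [0.533, 0.846, -0.0, -0.0]
ft_force: [0.6, -0.1, -3.8]
grip_width: 0.0238
time: 28.38
position: [0.5138, 0.1036, 0.2493]
tool_rot: [0.533, 0.846, -0.0, -0.0]
ft_force: [-0.0, 0.4, -4.6]
grip_width: 0.0239
time: 29.38
position: [0.427, 0.1019, 0.2491]
tool_rot: [0.533, 0.846, 0.0, 0.0]
ft_force: [-0.0, -0.8, -4.6]
grip_width: 0.0238
time: 29.62
position: [0.4268, 0.1019, 0.249]
tool_rot: [0.533, 0.846, 0.0, 0.0]
ft_force: [0.2, 0.1, -5.6]
grip_width: 0.0236
[0.42678542 0.10194014 0.24899389] [ 0.16382139  0.09193982 -5.55123395]
```

View pics/carry_b.png

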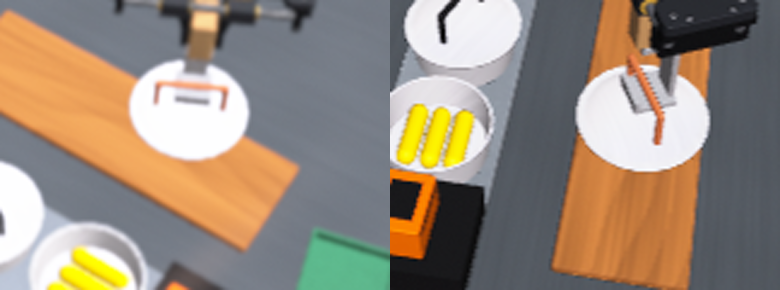

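Picture 15: lid_b hangs level from the lifter over the board, with the bar between lip and shank. Lowering.

```bash
python3 -m pendant '[[[0,0,4],0],[[0,0,10],0],[[0,0,15],0],[[0,0,18],0],[[0,0,14],0],[[0,0,8],0],[[0,0,4],0],[[0,0,0],0]]' && python3 -m pendant '[[[0,0,2],0],[[0,0,2],0],[[0,0,2],0],[[0,0,2],0],[[0,0,2],0],[[0,0,0],0],[[0,0,0],0]]' && python3 -m pendant '[[[0,0,4],0],[[0,0,5],0],[[0,0,5],0],[[0,0,3],0],[[0,0,0],0],[[0,0,0],0]]'
```

```text
time: 30.72
position: [0.4266, 0.102, 0.176]
tool_rot: [0.533, 0.846, -0.0, -0.0]
ft_force: [0.2, 0.6, -4.8]
grip_width: 0.0239
time: 31.6
position: [0.4265, 0.102, 0.166]
tool_rot: [0.533, 0.846, -0.0, -0.0]
ft_force: [0.3, -0.6, -4.7]
grip_width: 0.0243
time: 32.35
position: [0.4266, 0.102, 0.1491]
tool_rot: [0.533, 0.846, 0.0, 0.0]
ft_force: [0.5, -0.3, -2.4]
grip_width: 0.0239
```

```bash
python3 -m pendant '[[[0,-3,0],0],[[0,-6,0],0],[[0,-8,0],0],[[0,-8,0],0],[[0,-8,0],0],[[0,-8,0],0],[[0,-3,0],0],[[0,0,0],0]]' && python3 -m pendant '[[[0,0,-10],0],[[0,0,-30],0],[[0,0,-40],0],[[0,0,-10],0],[[0,0,0],0]]'
python3 - <<'E'
from h import *
import pickle
S=cam("scene");D=cam("side");W=cam("wrist"); pickle.dump((S,D,W),open("after_b.pkl","wb"))
for c in(S,D):
    # bright lid on board: near expected
    u,v=proj(c,(.428,.103,.024)); m=mask(c,(0,0,190),(180,40,255)); n,l,st,ce=cv2.connectedComponentsWithStats(m)
    k=l[int(v),int(u)]; print(c["name"],(u,v),st[k],ce[k], plane(c,ce[k],.025).round(4) if k else None)
    cnt=max(cv2.findContours((l==k).astype(np.uint8),0,2)[0],key=len)
    print(cv2.fitEllipse(cnt))
    bl=[b for b in blobs(mask(c,(2,70,80),(16,255,255)),10) if abs(b[1][0]-u)<40 and abs(b[1][1]-v)<40]; print(bl)
    # black bar a
    u,v=proj(c,(.631,-.029,.101)); sub=c["pixels"][int(v)-25:int(v)+25,int(u)-25:int(u)+25]
    q=(sub.max(2)<80).astype(np.uint8)*255; n,l,st,ce=cv2.connectedComponentsWithStats(q)
    for i in range(1,n):
        if st[i][4]>15: print("black",u,v,st[i],ce[i])
print(robot.get_obs()["ft_force"])
E
```

```text
time: 33.35
position: [0.3867, 0.0829, 0.1491]
tool_rot: [0.533, 0.846, 0.0, 0.0]
ft_force: [0.5, 0.7, -1.8]
grip_width: 0.0234
time: 33.98
position: [0.387, 0.0831, 0.2395]
tool_rot: [0.533, 0.846, 0.0, 0.001]
ft_force: [-0.2, 0.4, -1.7]
grip_width: 0.024
scene (np.float64(385.21247796899837), np.float64(212.6097023127095)) [ 362  193   47   39 1372] [385.15379009 212.53644315] [0.4285 0.103  0.025 ]
((385.2142333984375, 212.10580444335938), (38.64034652709961, 46.16762161254883), 99.4788589477539)
[([288, 154, 146, 100, 4407], [354.2, 199.7]), ([372, 202, 29, 10, 56], [386.7, 204.1])]
side (np.float64(351.98917903608674), np.float64(248.8637851416255)) [ 326  228   53   44 1633] [351.74280465 250.01408451] [0.4283 0.1071 0.025 ]
((350.96783447265625, 250.20452880859375), (38.99912643432617, 51.775081634521484), 96.67479705810547)
[([317, 246, 61, 55, 1776], [346.9, 280.7])]
black 279.63102165758545 178.15838878988043 [16 15 19 30 95] [25.2        26.91578947]
[-0.48859504 -0.35845626 -2.23446063]
```

```bash
python3 -m pendant '[[[0,0,0],10],[[0,0,0],10],[[0,0,0],10],[[0,0,0],10],[[0,0,0],7],[[-4,51,0],0],[[-4,51,0],0],[[-3,51,0],0]]' && python3 -m pendant '[[[-3,51,0],0],[[0,0,0],0],[[0,0,20],0],[[0,0,20],0],[[0,0,16],0],[[0,0,0],0],[[0,0,0],0]]'
python3 - <<'E'
from h import *
import pickle
o=robot.get_obs(); print(o["position"],Rt.from_quat(o["tool_rot"]).as_matrix().round(3))
print(tool((np.array([.632,-.029,.1826])-o["position"])*1000).round(1))
S=cam("scene");D=cam("side")
z=lambda c,u,v,w,h:cv2.resize(c["pixels"][v:v+h,u:u+w],(390,290),interpolation=cv2.INTER_CUBIC)
cv2.imwrite("pics/pre_a.png",np.hstack([z(S,260,190,108,80),z(D,235,145,108,80)]))
E
```

```text
time: 35.12
position: [0.5257, 0.0162, 0.2373]
tool_rot: [0.826, 0.563, -0.001, -0.001]
ft_force: [0.6, 0.4, -1.5]
grip_width: 0.0238
time: 36.0
position: [0.5716, -0.0046, 0.1833]
tool_rot: [0.826, 0.563, 0.0, 0.0]
ft_force: [0.1, -0.6, -2.1]
grip_width: 0.0237
[ 0.57164792 -0.00461142  0.18328693] [[ 0.366  0.931  0.   ]
 [ 0.931 -0.366 -0.   ]
 [ 0.     0.    -1.   ]]
[-0.6 65.1  0.7]
```

View pics/pre_a.png

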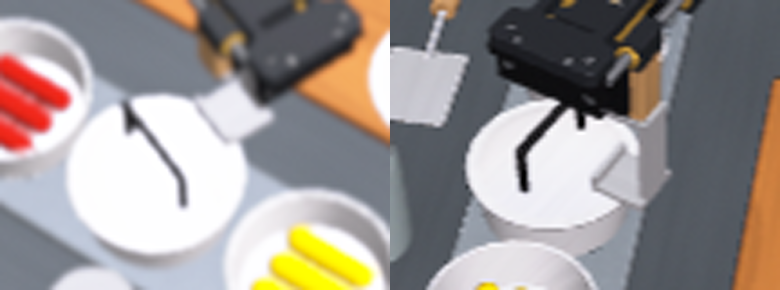

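Picture 16 (the last): the tongue's lip edge is parallel to the black bar and lines up with its middle. Entering lid_a the same way.

```bash
python3 -m pendant '[[[0,16,0],0],[[0,16,0],0],[[0,16,0],0],[[0,10,0],0],[[0,6,0],0],[[0,0,0],0]]' && python3 -m pendant '[[[0,0,-8],0],[[0,0,-6],0],[[0,0,-3],0],[[0,0,-3],0],[[0,0,-3],0],[[0,0,-3],0],[[0,0,0],0]]' && python3 -m pendant '[[[0,0,0],0],[[0,0,0],0]]'
```

```text
time: 36.85
position: [0.6311, -0.0281, 0.1832]
tool_rot: [0.826, 0.563, 0.0, 0.0]
ft_force: [-0.3, 0.7, -1.4]
grip_width: 0.0238
time: 37.72
position: [0.6312, -0.0281, 0.2092]
tool_rot: [0.826, 0.563, 0.0, 0.0]
ft_force: [-0.8, 0.0, -3.8]
grip_width: 0.0237
time: 37.98
position: [0.6309, -0.0281, 0.2088]
tool_rot: [0.826, 0.563, -0.0, -0.0]
ft_force: [-0.1, 0.6, -4.1]
grip_width: 0.0236
```

```bash
python3 -m pendant '[[[0,0,-4],0],[[0,0,-8],0],[[0,0,-10],0],[[0,0,-10],0],[[0,0,-6],0],[[0,0,-2],0],[[0,0,0],0],[[0,0,0],0]]' && python3 -m pendant '[[[-1,-2,0],0],[[-4,-6,0],0],[[-8,-12,0],0],[[-11,-16,0],0],[[-11,-16,0],0],[[-11,-16,0],0],[[-11,-16,0],0],[[-11,-16,0],0]]' && python3 -m pendant '[[[-11,-16,0],0],[[-11,-16,0],0],[[-11,-16,0],0],[[-8,-13,0],0],[[-3,-8,0],0],[[-1,-3,0],0],[[0,0,0],0],[[0,0,0],0]]' && python3 -m pendant '[[[0,0,4],0],[[0,0,10],0],[[0,0,15],0],[[0,0,18],0],[[0,0,14],0],[[0,0,8],0],[[0,0,4],0],[[0,0,0],0]]'
```

```text
time: 38.98
position: [0.6307, -0.028, 0.2486]
tool_rot: [0.826, 0.563, -0.0, -0.0]
ft_force: [-0.2, -1.4, -4.2]
grip_width: 0.0234
time: 39.98
position: [0.5114, -0.0549, 0.2493]
tool_rot: [0.826, 0.563, -0.0, -0.0]
ft_force: [-0.1, -1.2, -3.9]
grip_width: 0.0238
time: 40.98
position: [0.4303, -0.0704, 0.2491]
tool_rot: [0.826, 0.563, 0.0, 0.0]
ft_force: [0.6, 0.7, -3.4]
grip_width: 0.0236
time: 41.98
position: [0.4297, -0.0704, 0.1759]
tool_rot: [0.826, 0.563, -0.0, -0.0]
ft_force: [-0.5, 0.2, -3.5]
grip_width: 0.024
```

```bash
python3 -m pendant '[[[0,0,2],0],[[0,0,2],0],[[0,0,2],0],[[0,0,2],0],[[0,0,2],0],[[0,0,0],0],[[0,0,0],0]]' && python3 -m pendant '[[[0,0,4],0],[[0,0,5],0],[[0,0,5],0],[[0,0,3],0],[[0,0,0],0],[[0,0,0],0]]'
```

```text
time: 42.85
position: [0.4297, -0.0703, 0.1661]
tool_rot: [0.826, 0.563, 0.0, 0.0]
ft_force: [-0.5, 0.1, -3.9]
grip_width: 0.0237
time: 43.6
position: [0.4297, -0.0703, 0.1491]
tool_rot: [0.826, 0.563, 0.0, 0.0]
ft_force: [0.3, 0.5, -1.5]
grip_width: 0.024
```

```bash
python3 -m pendant '[[[0,-3,0],0],[[0,-6,0],0],[[0,-8,0],0],[[0,-8,0],0],[[0,-8,0],0],[[0,-8,0],0],[[0,-3,0],0],[[0,0,0],0]]' && python3 -m pendant '[[[0,0,-10],0],[[0,0,-30],0],[[0,0,-40],0],[[0,0,-10],0],[[0,0,0],0]]'
python3 - <<'E'
from h import *
S=cam("scene");D=cam("side")
for c in(S,D):
  for X in((.428,.105,.026),(.43,-.07,.026)):
    u,v=proj(c,X); m=mask(c,(0,0,185),(180,45,255)); n,l,st,ce=cv2.connectedComponentsWithStats(m)
    w=l[int(v)-6:int(v)+7,int(u)-6:int(u)+7].ravel(); k=np.bincount(w[w>0]).argmax()
    cnt=max(cv2.findContours((l==k).astype(np.uint8),0,2)[0],key=len); e=cv2.fitEllipse(cv2.convexHull(cnt))
    print(c["name"],X,st[k],plane(c,e[0],.024).round(4),np.round(e[1],1))
E
```

```text
time: 44.6
position: [0.3886, -0.0542, 0.1491]
tool_rot: [0.826, 0.563, 0.0, 0.0]
ft_force: [0.2, -0.6, -2.3]
grip_width: 0.0241
time: 45.22
position: [0.3889, -0.0543, 0.2395]
tool_rot: [0.826, 0.563, 0.001, 0.001]
ft_force: [0.7, 0.2, -1.6]
grip_width: 0.0238
scene (0.428, 0.105, 0.026) [ 362  192   47   41 1391] [0.4264 0.1023 0.024 ] [39.6 46.8]
scene (0.43, -0.07, 0.026) [ 310  167   44   37 1236] [ 0.4295 -0.0715  0.024 ] [37.  44.5]
side (0.428, 0.105, 0.026) [ 326  228   53   44 1635] [0.4281 0.1046 0.024 ] [42.9 52.1]
side (0.43, -0.07, 0.026) [ 334  179   47   35 1181] [ 0.4309 -0.0693  0.024 ] [34.6 46.8]
```

```bash
python3 -m pendant '[[[0,0,0],-10],[[0,0,0],-10],[[0,0,0],-10],[[0,0,0],-4],[[20,10,0],0],[[45,21,0],0],[[45,21,0],0],[[45,21,0],0]]' && python3 -m pendant '[[[45,21,0],0],[[45,21,0],0],[[45,21,0],0],[[45,21,0],0],[[25,14,0],0],[[0,0,0],0],[[0,0,0],0]]' && python3 -m pendant '[[[0,0,25],0],[[0,0,35],0],[[0,0,30],0],[[0,0,20],0],[[0,0,8],0],[[0,0,4],0],[[0,0,0],0],[[0,0,0],0]]'
```

```text
time: 46.32
position: [0.4257, 0.1143, 0.2375]
tool_rot: [0.626, 0.78, -0.001, -0.001]
ft_force: [0.9, -0.3, -2.0]
grip_width: 0.0239
time: 47.2
position: [0.4763, 0.3334, 0.2372]
tool_rot: [0.626, 0.78, -0.002, -0.001]
ft_force: [-0.4, 0.7, -2.9]
grip_width: 0.0236
time: 48.2
position: [0.478, 0.3345, 0.1179]
tool_rot: [0.626, 0.78, 0.001, 0.0]
ft_force: [-0.2, -0.1, -1.0]
grip_width: 0.0236
```

```bash
python3 -m pendant '[[[0,0,2],0],[[0,0,1.5],0],[[0,0,0.7],0],[[0,0,0],0],[[0,0,0],0]]' && python3 -m pendant '[[[0,0,0],0],[[0,0,0],0],[[0,0,0],0],[[0,0,0],0]]' 36 && python3 -m pendant '[[[0,0,-5],0],[[0,0,-20],0],[[0,0,-40],0],[[0,0,-40],0],[[0,0,-30],0],[[0,0,0],0],[[0,0,0],0]]'
python3 - <<'E'
from h import *
import pickle
o=robot.get_obs(); print(o["position"],o["ft_force"].round(1))
S=cam("scene");D=cam("side");W=cam("wrist")
cv2.imwrite("pics/final_w.png",W["pixels"])
u=[]
for c in(S,D):
    b=[b for b in blobs(mask(c,(10,60,150),(22,160,255)),40) if np.hypot(*(np.array(b[1])-proj(c,(.478,.334,.12))))<25]; print(c["name"],b,proj(c,(.478,.334,.134)),proj(c,(.478,.334,.08))); u.append(b[0][1])
    print([b for b in blobs(mask(c,(0,180,100),(6,255,255)),10) if 220<b[1][0]<310 and 95<b[1][1]<200][:2],[b for b in blobs(mask(c,(8,200,110),(18,255,255)),60) if 200<b[1][0]<450 and b[1][1]>200])
print(tri(S,u[0],D,u[1]))
m=mask(W,(8,50,90),(25,200,255)); print([b for b in blobs(m,150) if 270<b[1][0]<400 and b[1][1]<280], proj(W,(.478,.334,.134)),proj(W,(.478,.334,.01)))
# bystander check vs start
for n,c in(("scene",S),("side",D)):
    c0=pickle.load(open(n+"0.pkl","rb")); d=cv2.absdiff(c["pixels"],c0["pixels"]).max(2); print(n,[b for b in blobs((d>60).astype(np.uint8),60)])
E
```

```text
time: 48.82
position: [0.4776, 0.3345, 0.1135]
tool_rot: [0.626, 0.78, 0.0, 0.0]
ft_force: [-1.2, -0.3, 5.8]
grip_width: 0.0236
time: 49.32
position: [0.4775, 0.3343, 0.1127]
tool_rot: [0.626, 0.78, -0.0, -0.0]
ft_force: [0.9, -0.2, -0.9]
grip_width: 0.0358
time: 50.2
position: [0.4768, 0.334, 0.2471]
tool_rot: [0.626, 0.78, -0.001, -0.0]
ft_force: [-0.6, -0.0, -0.3]
grip_width: 0.0363
[0.4767714  0.33397941 0.24709858] [-0.6 -0.  -0.3]
scene [([458, 239, 14, 17, 170], [464.2, 247.0])] [463.81423388 247.10673299] [459.00934529 257.65976347]
[([227, 189, 8, 8, 47], [230.3, 192.6])] [([299, 229, 19, 14, 61], [307.5, 236.7]), ([376, 272, 28, 29, 238], [389.6, 288.0])]
side [([308, 316, 21, 15, 271], [317.6, 323.0])] [317.6356272  312.50359505] [317.29521456 325.31866353]
[([278, 152, 10, 17, 94], [282.6, 160.2]), ([286, 159, 7, 11, 43], [288.8, 165.6])] [([240, 250, 30, 37, 658], [255.1, 270.0])]
(array([0.47238365, 0.33987841, 0.11780969]), np.float64(0.014716868599334748))
[([308, 173, 28, 54, 1448], [321.3, 199.9])] [321.69108713 204.97147639] [321.37201    174.50269067]
scene [([457
[... 916 characters left out ...]
432.6, 61.7]), ([482, 0, 80, 83, 4142], [520.1, 38.8]), ([539, 0, 75, 65, 1973], [575.3, 22.8]), ([615, 58, 25, 146, 1727], [630.9, 150.8]), ([424, 88, 22, 21, 185], [436.0, 97.4]), ([362, 111, 82, 52, 727], [384.2, 140.3]), ([285, 112, 33, 27, 214], [303.9, 122.3]), ([337, 112, 21, 29, 468], [347.0, 126.4]), ([256, 134, 130, 164, 7676], [331.4, 215.9]), ([402, 134, 38, 42, 916], [418.9, 155.2]), ([543, 140, 9, 24, 129], [547.7, 154.0]), ([571, 202, 17, 11, 71], [579.5, 207.5]), ([242, 206, 50, 44, 821], [267.6, 232.6]), ([611, 214, 29, 39, 698], [626.8, 232.8]), ([240, 250, 31, 37, 694], [255.3, 269.7]), ([563, 275, 77, 125, 3324], [606.3, 341.1]), ([299, 308, 52, 46, 561], [319.6, 324.2])]
```

Final checks agree, so I'm handing in.

```bash
python3 -m pendant '[[[0,0,-20],0],[[0,0,0],0],[[0,0,0],0]]' && python3 -c "
from rig import order; print(order.hand_in())"
```

```text
time: 50.72
position: [0.477, 0.3341, 0.2668]
tool_rot: [0.626, 0.78, -0.001, -0.0]
ft_force: [-0.5, -0.2, -0.7]
grip_width: 0.0362
the job is handed in; nothing more can be done
None
```

I finished every step and handed the job in at 50.7 s of the 210 s allowed; the rig gave no verdict.

- **Battery:** I seated the small orange block in the socket. It bottomed out with its underside at about z = 0.030 (22 mm deep), and its position in the side view was unchanged at the end.
- **Switch:** Once the battery was in, I pushed the switch to its stop. The stop pushed back with 7.7 N, and the knob travelled 57 mm, which matches 1.0 rad.
- **Lids:** Only lid_a (black loop) and lid_b (copper loop) were there. I lifted both by the loop with the lifter and set them on the board at about (0.430, -0.070) and (0.427, 0.104). Those are within 4 mm of the board's long centre line and about 90 mm either side of its middle.
- **Lifter:** It is back in the green tray, released after touching the floor. The scene and wrist views show the grip where an upright lifter should be.
- **Bystanders:** The start-to-end image comparison showed no change where the jar, scraper, spatula, skewers and spare pans stand.

**Checks that disagreed:**
- The wrist camera put the socket about 2.5 mm too far in x. I corrected this against the held block before inserting it.
- The two-view position of the lifter's grip at the end had a 15 mm ray gap, because its mask was partly hidden in the side view. I relied on the scene and wrist views instead.
- In the side view the knob was hidden at the end, so only the scene view confirms the switch.

I used all 16 pictures, so the lids at rest and the lifter in the tray were checked by measurement and not by eye.

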